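# Close a membrane test cell and start its captive clamp screw

## Task

Fold the open lid of the membrane test cell down flat onto its block, then start the lid's clamp screw without crossing the thread: turn the black knob backward (anticlockwise from above) until you feel it drop into the thread, and from there forward (clockwise) by one full turn and no further. Finish with the gripper still holding the knob, and leave the dish, forceps and bottle beside the cell where they are.

Things in the scene. Friction and masses are not known exactly. Their poses are not given: they have to be found in the camera images.
- cell: The membrane cell's aluminium block, fixed: 160 (x) x 136 (y) x 40 mm high, a hose barb on each side (tips 92 mm from the middle). Origin: centre of its underside, on the worktop. x points from the front edge (screw side) to the hinge edge, y left, z up. In the top a brass threaded insert for the clamp screw, at x = -54, y = 0 mm.
- cell_lid (a joint): Lid angle, rad: 0 = flat on the block (hard stop), growing as the front edge lifts, most 1.4; starts 0.65 to 1.2. Lid: aluminium frame with a round sight glass, 12 mm thick, 136 mm wide, front edge 152 mm from the hinge line; underside in the hinge line's plane. Stiff hinge (0.75 N m friction): stays where left; 1 to 4 N at the front edge closes it.
- lid_front_left (a point): Point on the lid's outer (upper) face near its front left corner, 138 mm from the hinge line and 56 mm left of the middle: a place to push. Keep the gripper's wide side across the hinge line here: as the lid shuts the knob, 56 mm away, rises to 56 mm above the lid. z axis: the lid's outward normal.
- lid_front_right (a point): The same at the front right corner, 56 mm right of the middle.
- knob: Captive clamp screw: black four-lobe knob, 38 mm across its four gripping sides, 48 over the lobes, 24 high, on a threaded spindle through the lid, 126 mm from the hinge line. Slides and turns freely in the lid; 0.2 kg, sinks by its own weight. Below it a collar on the lid, 32 mm wide, 10 high. Origin: on the axis at the knob's underside; z out of its top, x and y square to the gripping sides.
- knob_top (a point): Centre of the knob's top face, 24 mm above its underside.
- knob_turn (a joint): Turn of the screw, rad, growing forward (clockwise from above, screwing in), no stops, counts whole turns; starts 0.9 to 2.6. With the lid shut its thread end rests on the insert's thread; turned backward it climbs slowly, then drops about 6 mm near -0.25 if nothing holds it up. Right-hand thread, 6 mm a turn, 1.4 mm play, light to turn.
- knob_lift (a joint): Distance of the knob's underside above the lid's guide collar, along the axis, m. 0 = knob down on the collar (as it hangs with the lid open). With the lid shut: about 0.022 just before the drop, 0.016 after it, 0.010 one turn further in.
- petri_dish: Bystander: clear petri dish, 90 mm wide, 15 mm high, left of the cell. Origin at the centre of its underside.
- forceps: Bystander: steel forceps, 133 mm long, lying left of the cell in front of the dish. Origin at the centre of its underside.
- media_bottle: Bystander: glass bottle with a screw cap, 56 mm wide, 104 mm high, right of the cell. Origin at the centre of its underside.
- cell_hinge (a point): Middle of the lid's hinge line, on the block's far top edge, 40 mm above the worktop. The line runs along the cell's y axis; axes as the cell's.

How it is judged:
By the outcome, as a careful person would: the job done as asked, in the order asked, and still so for the second after the job is handed in, while the arm keeps its last pose, push and grip.
It also fails if it takes over 72 s, if anything falls off the work surface, if the arm or the gripper's body presses on something with over 40 N, if the wrist force passes 120 N, or if a joint passes its speed limit or range.

## Robot

A 6-joint arm with a two-finger parallel gripper is mounted at the origin on a cart in front of the work surface, level with it; the furniture and walls round the work are solid. World frame = base frame: x ahead of the robot, y to its left, z up, the work surface at z = 0. Lengths are in mm, angles in rad, forces in N, time in s.
With the tool pointing down it reaches from about 275 to 850 mm from the base axis. Payload 19 kg.
Tool frame: the origin (TCP) lies midway between the tips of the shut fingers; the grasp point (between the pads) lies 19 mm behind it; z points along the fingers, y is the line along which they close (so a half turn about z gives the same grasp; the last joint's range is limited). The gripper opens to 85 mm and grips with 20 to 120 N. Pads are 22 mm wide; open, the fingers measure 114 mm over their backs; the gripper's body (76 mm by 85 mm) begins 54 mm behind the grasp point. The pads swing forward as they close: fully open they stand 13 mm farther back than shut.
Start: joints at [0.99, 0.15, 1.437, -0, 1.554, -0.134], TCP at [248.446, 518.522, 231.267] pointing down, gripper open.
Joint ranges: [-2.8, 2.8], [-0.68, 2.1], [0.12, 2.68], [-1.39, 4.53], [0.16, 2.79], [-2.81, 2.81]. Speed limits (rad/s): [1.89, 1.89, 2.22, 3.01, 3.01, 3.01].

## Interface

Orientations are given as a unit quaternion [x, y, z, w].
In Python, from plant import r gives the robot as it stands.
- The arm moves only by the shell command python3 -m crank 'ROWS'. ROWS is JSON, a list of rows, each a list of 3 entries, a list of its own where there are three numbers: the shift along the tool's x, y, z in mm, then the turn, a rotation vector about the tool's x, y, z in units of 8 degrees (1.0 is 8 degrees), then the finger opening in mm, from 0 to 85.4. In form: [[[x, y, z], [rx, ry, rz], hand], ...]. A call has 1 to 12 rows; each row shifts and turns the commanded pose from where the row before left it, along the tool's axes as they then stand; what a row does not reach is not made up. A row lasts 1/8 s, in which the tool goes at most 62.5 mm and 10.7 degrees, less where a joint would pass 70% of its speed; a pose out of reach is approached as far as the arm can. A call with a gripper value outside its range is refused whole. The fingers move at their own pace and stop on an object; the grip force is fixed at half the most. Time passes only in rows, so rows that do not move let the fingers close. It gives the time, the measured TCP pose, the force, the opening and the grip force at its end, in the units of the state.
- r.sense(): the state, without advancing time (a new reading comes with each control period).
- r.capture(name): name is "side" or "top"; returns the picture (420x560x3 uint8, red, green, blue); there is no depth.
- r.get_calibration(name): a dict with "vfov" (degrees; the focal length in pixels is half the picture's height over the tangent of half this angle, whatever the lens; pixels are square), "cx", "cy" (the principal point, pixels), "camera_from_world" (4x4, takes a point from world to camera coordinates). Camera axes: x right, y down, z forward; pixel columns grow to the right and rows downward; lengths in mm; the calibration is good to about 2 mm. A picture is of the moment at which its call begins. get_calibration takes no time and is no camera call.
- r.finish_job(): hands the job in; it is judged then, once.
The state is a dict: "t": time; "joint_pos": joint angles; "joint_vel": joint speeds; "joint_efforts": joint torques, N m; "tcp_pos": TCP position; "eef_rot": TCP orientation; "contact_force": force on the tool from outside, world axes, zero at the start; "wrist_torque": the same for the moment, N m; "finger_gap": opening from 0.0 (shut) to 1.0 (fully open); "grip_force": force on a finger pad.
Only numpy, scipy, OpenCV 4.12 (cv2) and the standard library are available. Lean on these libraries where they do the work, as an engineer would, in place of code of your own. Each camera call takes 0.05 s, during which the arm holds its last target. There are 200 camera calls.

## Working session

There is one attempt and no reset: what is moved stays moved. The work goes in short steps, Python scripts to look and compute and a shell command to move; the robot and the scene stay as the last step left them, time stands still between calls to the robot, and variables do not carry over. Pictures are saved under pics/ and viewed, at most 10 in all, crops included, and the job is handed in when it is done.

```bash
mkdir -p pics; ls
python3 - <<'E'
from plant import r
import cv2
for n in("top","side"):
    cv2.imwrite(f"pics/{n}0.png",r.capture(n)[:,:,::-1]); c=r.get_calibration(n); print(n,c["vfov"],c["cx"],c["cy"],c["camera_from_world"])
print(r.sense())
E
```

```text
pics
top 51.079675041394516 283.7509937181629 206.68204008273622 [[ 2.86644614e-02 -9.99556295e-01 -8.09707781e-03  6.44113316e+01]
 [-9.93869333e-01 -2.76341833e-02 -1.07051865e-01  5.33772116e+02]
 [ 1.06780609e-01  1.11160214e-02 -9.94220466e-01  9.34825679e+02]
 [ 0.00000000e+00  0.00000000e+00  0.00000000e+00  1.00000000e+00]]
side 47.43433608786103 282.0724837951567 210.00563715370808 [[ 9.98785663e-01  4.73626890e-02 -1.35637241e-02 -5.17323867e+02]
 [ 1.26341757e-02 -5.12341161e-01 -8.58689066e-01  8.60625345e+01]
 [-4.76190773e-02  8.57474962e-01 -5.12317395e-01  1.13518122e+03]
 [ 0.00000000e+00  0.00000000e+00  0.00000000e+00  1.00000000e+00]]
{'t': 0.1, 'joint_pos': array([ 9.89980125e-01,  1.50948932e-01,  1.43792376e+00, -8.83599284e-06,
        1.55379797e+00, -1.33999759e-01]), 'joint_vel': array([ 0.00024275,  0.00028125, -0.0022633 ,  0.00043158, -0.0001578 ,
       -0.00076373]), 'joint_efforts': array([ 4.26766346e-03, -7.14379764e+01, -5.71790886e+01, -2.44315725e-04,
        6.96275354e-03,  8.02362251e-05]), 'tcp_pos': array([248.36103777, 518.36589146, 230.74997068]), 'eef_rot': array([ 2.21554316e-01,  9.75147883e-01, -5.06488945e-04, -1.84431220e-04]), 'contact_force': array([-0.4633244 , -0.72507608,  0.08058704]), 'wrist_torque': array([-0.00642118, -0.01890626,  0.03207158]), 'grip_force': 0.0, 'finger_gap': 0.9986428730524636}
```

View pics/top0.png

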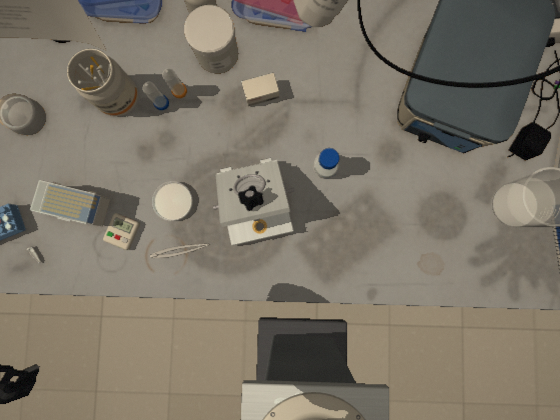

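View pics/side0.png

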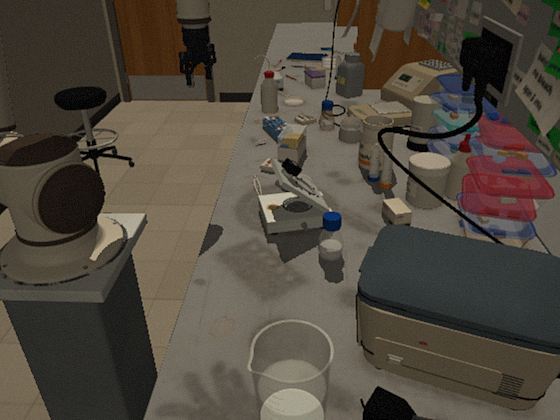

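Top: block around (255,200), insert at about (259,227), knob at about (250,197), lid open. Side: cell near (293,210), knob at about (291,167), bottle at (332,238). I'll enlarge both in one picture.

Run:
```python
import cv2,numpy as np
a=cv2.imread("pics/top0.png")[145:255,200:300];b=cv2.imread("pics/side0.png")[145:255,250:350]
cv2.imwrite("pics/z0.png",cv2.resize(np.hstack([a,b]),None,fx=4,fy=4,interpolation=cv2.INTER_CUBIC))
```

```text
(no output)
```

View pics/z0.png

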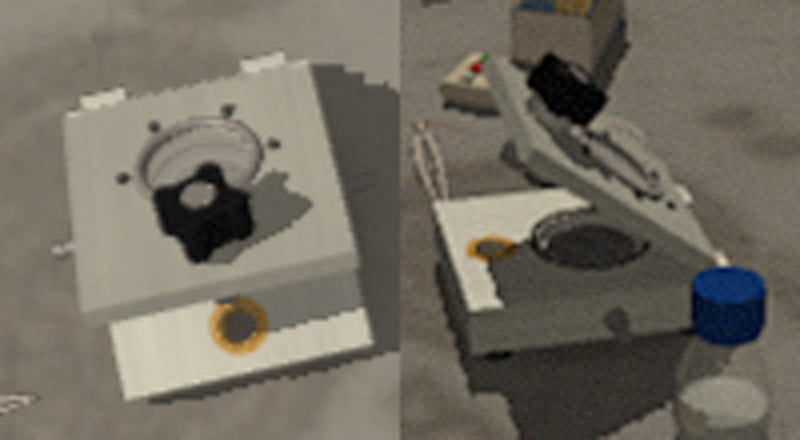

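Top crop: insert (239,324), lid upper front corners about (82,308) and (356,250), block front top edge about (125,397)–(373,345). Side crop: insert (491,249), lid front-left corner about (488,58).

```bash
cat > h.py <<'E'
import numpy as np, cv2
from plant import r
from scipy.spatial.transform import Rotation as R
def cam(n):
    c=r.get_calibration(n); f=210/np.tan(np.radians(c["vfov"]/2)); return f,c["cx"],c["cy"],np.array(c["camera_from_world"])
def ray(n,u,v):
    f,cx,cy,T=cam(n); d=T[:3,:3].T@np.array([(u-cx)/f,(v-cy)/f,1]); return -T[:3,:3].T@T[:3,3],d
def onz(n,u,v,z):
    o,d=ray(n,u,v); return o+d*(z-o[2])/d[2]
def tri(a,b):
    A=[];y=[]
    for o,d in(a,b):
        d=d/np.linalg.norm(d);P=np.eye(3)-np.outer(d,d);A.append(P);y.append(P@o)
    return np.linalg.lstsq(np.vstack(A),np.hstack(y),rcond=None)[0]
def proj(n,p):
    f,cx,cy,T=cam(n); q=T[:3,:3]@p+T[:3,3]; return np.array([f*q[0]/q[2]+cx,f*q[1]/q[2]+cy])
zt=lambda u,v:(200+u/4,145+v/4)
zs=lambda u,v:(250+(u-400)/4,145+v/4)
E
python3 - <<'E'
from h import *
it=onz("top",*zt(239,324),40);is_=onz("side",*zs(491,249),40)
print("insert",it,is_,tri(ray("top",*zt(239,324)),ray("side",*zs(491,249))))
fl,fr=onz("top",*zt(125,399),40),onz("top",*zt(373,345),40)
hl,hr=onz("top",*zt(68,112),45),onz("top",*zt(308,62),45)
for a,b in((fl,fr),(hl,hr)):
    d=a-b; print(a,b,np.linalg.norm(d),"yaw",np.degrees(np.arctan2(-d[0],d[1])))
ins=(it+is_)/2
pxs={("top",1):zt(82,308),("top",-1):zt(356,250),("side",1):zs(488,58)}
for yaw in(9,11,13):
    Rz=R.from_euler("z",yaw,degrees=True).as_matrix(); C=ins-Rz@[-54,0,40]
    for th in np.arange(.65,1.2,.05):
        s=[]
        for (n,sg),p in pxs.items():
            u=np.array([-np.cos(th),0,np.sin(th)]);nn=np.array([np.sin(th),0,np.cos(th)])
            P=C+Rz@(np.array([80,0,40])+152*u+12*nn+[0,68*sg,0]); s.append(np.round(proj(n,P)-p,1))
        print(yaw,round(th,2),*s)
E
```

```text
insert [487.19391459 129.91038222  40.        ] [489.06795249 126.49979169  40.        ] [488.05604942 130.14474498  37.74897824]
[445.14562579 189.78491916  40.        ] [477.91185116  57.34960785  40.        ] 136.42850584829455 yaw 13.896656798973368
[599.68462807 226.63515601  45.        ] [630.86831477  96.89745393  45.        ] 133.43273082892878 yaw 13.515206658378965
9 0.65 [ 0.7 -5.7] [ 2.  -0.2] [ 5.  -1.2]
9 0.7 [-0.1 -8.6] [ 1.6 -3.2] [ 7.  -3.4]
9 0.75 [ -0.8 -11.7] [ 1.3 -6.3] [ 9.1 -5.4]
9 0.8 [ -1.5 -14.9] [ 0.9 -9.6] [11.3 -7.4]
9 0.85 [ -2.3 -18.3] [  0.5 -13. ] [13.7 -9.3]
9 0.9 [ -3.  -21.8] [  0.1 -16.6] [ 16.1 -11. ]
9 0.95 [ -3.7 -25.5] [ -0.3 -20.2] [ 18.7 -12.7]
9 1.0 [ -4.5 -29.2] [ -0.8 -24. ] [ 21.3 -14.2]
9 1.05 [ -5.2 -33.1] [ -1.3 -27.9] [ 24.  -15.6]
9 1.1 [ -5.9 -37. ] [ -1.7 -31.8] [ 26.8 -16.9]
9 1.15 [ -6.5 -41. ] [ -2.2 -35.9] [ 29.6 -18.1]
11 0.65 [ 0.5 -4.4] [ 1.4 -1.3] [ 4.  -1.3]
11 0.7 [-0.4 -7.3] [ 1.  -4.3] [ 6.  -3.5]
11 0.75 [ -1.2 -10.4] [ 0.5 -7.4] [ 8.1 -5.5]
11 0.8 [ -2.  -13.6] [  0.1 -10.7] [10.3 -7.5]
11 0.85 [ -2.9 -17. ] [ -0.4 -14.1] [12.7 -9.4]
11 0.9 [ -3.8 -20.5] [ -1.  -17.7] [ 15.1 -11.2]
11 0.95 [ -4.6 -24.1] [ -1.5 -21.3] [ 17.6 -12.9]
11 1.0 [ -5.4 -27.8] [ -2.1 -25.1] [ 20.2 -14.5]
11 1.05 [ -6.3 -31.6] [ -2.7 -28.9] [ 22.9 -16. ]
11 1.1 [ -7.1 -35.5] [ -3.3 -32.9] [ 25.7 -17.3]
11 1.15 [ -7.9 -39.5] [ -4.  -36.9] [ 28.5 -18.5]
13 0.65 [ 0.3 -3.1] [ 0.8 -2.5] [ 3.  -1.3]
13 0.7 [-0.6 -6. ] [ 0.3 -5.4] [ 5.  -3.5]
13 0.75 [-1.5 -9. ] [-0.2 -8.5] [ 7.1 -5.6]
13 0.8 [ -2.5 -12.2] [ -0.8 -11.8] [ 9.3 -7.7]
13 0.85 [ -3.5 -15.6] [ -1.4 -15.2] [11.6 -9.6]
13 0.9 [ -4.4 -19.1] [ -2.1 -18.7] [ 14.1 -11.4]
13 0.95 [ -5.4 -22.6] [ -2.8 -22.4] [ 16.6 -13.1]
13 1.0 [ -6.4 -26.4] [ -3.5 -26.1] [ 19.1 -14.8]
13 1.05 [ -7.3 -30.1] [ -4.2 -30. ] [ 21.8 -16.3]
13 1.1 [ -8.3 -34. ] [ -5.  -33.9] [ 24.5 -17.6]
13 1.15 [ -9.2 -38. ] [ -5.7 -37.8] [ 27.3 -18.9]
```

```bash
cat >> h.py <<'E'
YAW=13.7
C=np.array([539.8,142.3,0.])
def togo(P,az):
    "tool-frame shift (after levelling ignored) and rz units to bring TCP to world P with tool y at azimuth az (mod 180)"
    s=r.sense(); M=R.from_quat(s["eef_rot"]); m=M.as_matrix()
    a=np.degrees(np.arctan2(m[1,1],m[0,1])); d=(az-a+90)%180-90
    tgt=R.from_matrix(np.array([[np.sin(np.radians(a+d)),np.cos(np.radians(a+d)),0],[-np.cos(np.radians(a+d)),np.sin(np.radians(a+d)),0],[0,0,-1]]).T.T)
    rv=(M.inv()*tgt).as_rotvec(degrees=True)/8
    print("t",s["t"],"tcp",s["tcp_pos"].round(1),"az",a.round(2),"F",s["contact_force"].round(1),"q6",s["joint_pos"][5].round(2),"gap",s["finger_gap"]*85.4,"grip",s["grip_force"])
    print("shift tool",(m.T@(np.array(P)-s["tcp_pos"])).round(1),"turn",rv.round(2))
E
python3 -m crank '[[[-36.8,-18.7,0],[0,0,0],0],[[-36.8,-18.7,0],[0,0,0],0],[[-36.8,-18.7,0],[0,0,0],0],[[-36.8,-18.7,0],[0,0,0],0],[[-36.8,-18.7,0],[0,0,0],0],[[-36.8,-18.7,0],[0,0,0],0],[[-36.8,-18.7,0],[0,0,0],0],[[-36.8,-18.7,0],[0,0,0],0],[[-36.8,-18.7,0],[0,0,0],0],[[-36.8,-18.7,0],[0,0,0],0],[[0,0,0],[0,0,0],0]]'
python3 -m crank '[[[0,0,0],[0,0,1],0],[[0,0,0],[0,0,1],0],[[0,0,0],[0,0,1],0],[[0,0,0],[0,0,1],0],[[0,0,0],[0,0,1],0],[[0,0,0],[0,0,1],0],[[0,0,0],[0,0,0.34],0],[[0,0,0],[0,0,0],0]]'
python3 -c "
from h import *
togo([499.3,190.1,150],13.7)"
```

```text
t: 1.48
tcp_pos: [500.6, 188.9, 230.7]
eef_rot: [0.223, 0.975, -0.0, -0.0]
contact_force: [0.4, 0.2, -0.8]
finger_gap: 0.003
grip_force: 0.0
t: 2.48
tcp_pos: [499.1, 191.5, 231.2]
eef_rot: [0.617, 0.787, -0.0, -0.0]
contact_force: [0.8, 0.5, 0.4]
finger_gap: 0.0
grip_force: 0.0Traceback (most recent call last):
  File "<string>", line 3, in <module>
    togo([499.3,190.1,150],13.7)
    ~~~~^^^^^^^^^^^^^^^^^^^^^^^^
  File "h.py", line 25, in togo
    tgt=R.from_matrix(np.array([[np.sin(np.radians(a+d)),np.cos(np.radians(a+d)),0],[-np.cos(np.radians(a+d)),np.sin(np.radians(a+d)),0],[0,0,-1]]).T.T)
  File "scipy/spatial/transform/_rotation.pyx", line 1143, in scipy.spatial.transform._rotation.Rotation.from_matrix
ValueError: Non-positive determinant (left-handed or null coordinate frame) in rotation matrix 0: [[ 0.23683815  0.97154912  0.        ]
 [-0.97154912  0.23683815  0.        ]
 [ 0.          0.         -1.        ]].
```

```bash
python3 - <<'E'
s=open("h.py").read()
i=s.index("    tgt=");j=s.index("\n",i)
s=s[:i]+'    e=np.radians(a+d); tgt=R.from_matrix(np.array([[-np.sin(e),np.cos(e),0],[np.cos(e),np.sin(e),0],[0,0,-1]]))'+s[j:]
open("h.py","w").write(s)
E
python3 -m crank '[[[0,0,28],[0,0,0],0],[[0,0,28],[0,0,0],0],[[0,0,24],[0,0,0],0],[[0,0,7],[0,0,0],0],[[0,0,7],[0,0,0],0],[[0,0,7],[0,0,0],0],[[0,0,7],[0,0,0],0]]'
python3 -m crank '[[[0,0,7],[0,0,0],0],[[0,0,7],[0,0,0],0],[[0,0,7],[0,0,0],0],[[0,0,7],[0,0,0],0]]'
python3 -c "
from h import *
cv2.imwrite('pics/a.png',cv2.resize(np.hstack([r.capture(n)[145:265,200:340,::-1] for n in('top','side')]),None,fx=2.8,fy=2.8))
togo([499.3,190.1,52],13.7)"
```

```text
t: 3.35
tcp_pos: [499.8, 190.9, 123.5]
eef_rot: [0.618, 0.786, 0.0, 0.0]
contact_force: [0.2, 0.1, 3.2]
finger_gap: 0.001
grip_force: 1.2
t: 3.85
tcp_pos: [499.5, 190.9, 94.8]
eef_rot: [0.618, 0.786, -0.0, -0.0]
contact_force: [-0.2, -0.4, 3.0]
finger_gap: -0.003
grip_force: 1.1
t 3.95 tcp [499.1 190.8  94.3] az 13.68 F [-0.1  0.2  0.1] q6 -0.02 gap 0.09612770450714865 grip 0.0
shift tool [-0.7  0.1 42.3] turn [-0.01  0.   -0.  ]
```

View pics/a.png

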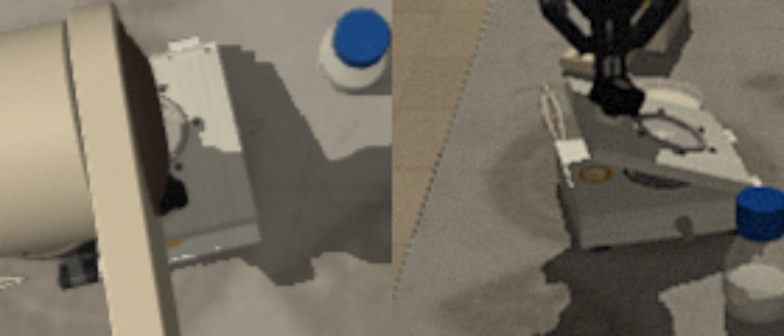

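The lid is closing under the fingers (side view: lid partway down, knob at about (625,95) of the montage). Continuing.

```bash
python3 -m crank '[[[0,0,6],[0,0,0],0],[[0,0,6],[0,0,0],0],[[0,0,6],[0,0,0],0],[[0,0,6],[0,0,0],0],[[0,0,6],[0,0,0],0],[[0,0,5],[0,0,0],0],[[0,0,3],[0,0,0],0]]'
python3 -m crank '[[[0,0,1.5],[0,0,0],0],[[0,0,1],[0,0,0],0]]'
```

```text
t: 4.82
tcp_pos: [499.4, 190.8, 56.9]
eef_rot: [0.618, 0.786, -0.0, -0.0]
contact_force: [-2.2, -0.4, 3.7]
finger_gap: -0.001
grip_force: 2.1
t: 5.08
tcp_pos: [499.5, 190.9, 54.8]
eef_rot: [0.618, 0.786, -0.0, 0.0]
contact_force: [-2.6, -0.2, 3.9]
finger_gap: 0.004
grip_force: 2.1
```

```bash
python3 -m crank '[[[0,0,1.2],[0,0,0],0],[[0,0,1.2],[0,0,0],0]]'
python3 -m crank '[[[0,0,0.6],[0,0,0],0],[[0,0,0.6],[0,0,0],0]]'
python3 -m crank '[[[0,0,0.6],[0,0,0],0],[[0,0,0],[0,0,0],0]]'
```

```text
t: 5.32
tcp_pos: [499.5, 190.9, 52.4]
eef_rot: [0.618, 0.786, -0.0, 0.0]
contact_force: [-2.8, -0.7, 4.2]
finger_gap: 0.003
grip_force: 2.2
t: 5.58
tcp_pos: [499.6, 190.9, 51.9]
eef_rot: [0.618, 0.786, 0.0, 0.0]
contact_force: [-10.5, -2.6, 21.9]
finger_gap: 0.003
grip_force: 11.0
t: 5.82
tcp_pos: [499.6, 190.9, 51.9]
eef_rot: [0.618, 0.786, 0.0, 0.0]
contact_force: [-11.2, -2.4, 24.7]
finger_gap: 0.005
grip_force: 12.5
```

```bash
python3 -m crank '[[[0,0,-20],[0,0,0],40],[[0,0,-40],[0,0,0],85],[[0,0,-40],[0,0,0],85],[[0,0,-40],[0,0,0],85],[[50,0,0],[0,0,0],85],[[50,0,0],[0,0,0],85],[[50,0,0],[0,0,0],85],[[0,0,0],[0,0,0],85]]'
python3 -c "
from h import *
t,s=r.capture('top'),r.capture('side')
cv2.imwrite('pics/t1.png',t[:,:,::-1]);cv2.imwrite('pics/s1.png',s[:,:,::-1])
cv2.imwrite('pics/b.png',cv2.resize(np.hstack([i[145:255,o:o+100,::-1] for i,o in((t,200),(s,250))]),None,fx=4,fy=4,interpolation=2))
"
```

```text
t: 6.82
tcp_pos: [463.1, 339.3, 190.1]
eef_rot: [0.617, 0.787, 0.0, -0.0]
contact_force: [-0.1, -0.4, -0.7]
finger_gap: 0.997
grip_force: 0.0
```

View pics/b.png

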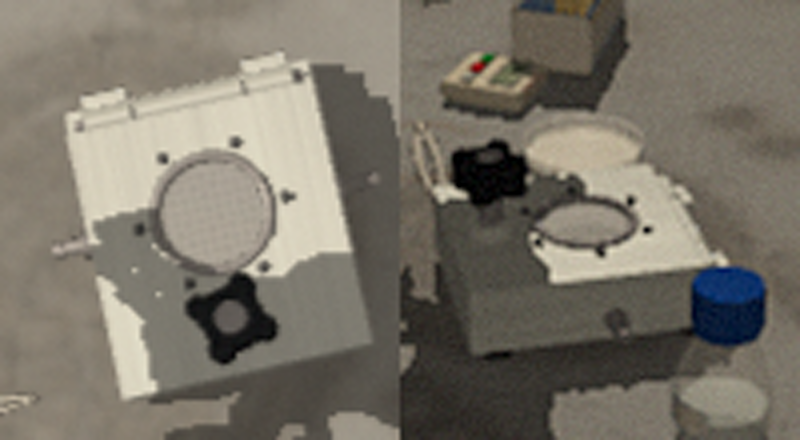

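Lid shut flat. Knob centre: top crop (232,317) → its lobes near (239,283),(270,332),(222,355),(196,308); side crop knob top disc near (488,156). Now measure knob angle by mask.

```bash
cat >> h.py <<'E'
def knob(img,z,c=(258,224),w=24,thr=45):
    "black knob in a top picture: centre px, centre at z, grip azimuth (mod 90) from 4th harmonic of the outline"
    g=img.max(2); m=np.zeros_like(g); v0,v1,u0,u1=c[1]-w,c[1]+w,c[0]-w,c[0]+w
    m[v0:v1,u0:u1]=(g[v0:v1,u0:u1]<thr)
    cs,_=cv2.findContours(m,cv2.RETR_EXTERNAL,cv2.CHAIN_APPROX_NONE); k=max(cs,key=cv2.contourArea)
    f=np.zeros_like(m); cv2.drawContours(f,[k],-1,1,-1); v,u=np.nonzero(f)
    P=np.array([onz("top",a,b,z)[:2] for a,b in zip(u,v)]); c0=P.mean(0); q=(P-c0)[:,0]+1j*(P-c0)[:,1]
    h=np.sum(q**4)/np.sum(abs(q)**4); lobe=np.degrees(np.angle(h))/4
    return (u.mean().round(1),v.mean().round(1),len(u)),c0.round(1),((lobe+45)%90).round(1),abs(h).round(3)
E
python3 - <<'E'
from h import *
im=cv2.imread("pics/t1.png")
for thr in(35,45,55): print(knob(im,104,thr=thr))
print(tri(ray("top",*zt(232,317)),ray("side",*zs(488,156))))
ins=C+R.from_euler("z",YAW,degrees=True).apply([-54,0,0]); print("axis from cell",ins,proj("side",ins+[0,0,106]),zs(488,156))
s=cv2.imread("pics/s1.png"); g=s.max(2)[170:200,255:290]; m=g<45; v,u=np.nonzero(m); print("side mask",u.mean()+255,v.mean()+170,len(u),v.min()+170,v.max()+170)
togo([*ins[:2],150],13.7)
E
```

```text
((np.float64(257.8), np.float64(224.3), 259), array([486.6, 129.8]), np.float64(31.1), np.float64(0.598))
((np.float64(257.6), np.float64(224.2), 276), array([486.7, 130.2]), np.float64(30.7), np.float64(0.557))
((np.float64(257.5), np.float64(224.3), 284), array([486.6, 130.3]), np.float64(30.6), np.float64(0.537))
[487.6077127  129.52908432 104.10552607]
axis from cell [487.33634752 129.51074011   0.        ] [271.48636442 183.35736212] (272.0, 184.0)
side mask 272.1981981981982 187.92342342342343 222 171 198
t 6.925 tcp [464.  336.8 190.2] az 13.74 F [ 0.2 -0.4 -0. ] q6 0.25 gap 84.89769734379063 grip 0.0
shift tool [-206.9  -26.5   40.3] turn [-0.    0.    0.01]
```

```bash
python3 -m crank '[[[-41.4,-5.3,0],[0,0,0],85],[[-41.4,-5.3,0],[0,0,-0.5],85],[[-41.4,-5.3,0],[0,0,-0.5],85],[[-41.4,-5.3,0],[0,0,-0.5],85],[[-41.4,-5.3,0],[0,0,-0.66],85],[[0,0,0],[0,0,0],85],[[0,0,0],[0,0,0],85]]'
python3 -c "
from h import *
togo([487.2,129.6,72],31)"
```

```text
t: 7.8
tcp_pos: [504.3, 132.0, 190.6]
eef_rot: [0.494, 0.87, 0.0, -0.0]
contact_force: [-0.5, 0.9, 0.0]
finger_gap: 0.998
grip_force: 0.0
t 7.8 tcp [504.3 132.  190.6] az 30.82 F [-0.5  0.9  0. ] q6 -0.43 gap 85.22066734492086 grip 0.0
shift tool [  6.7 -15.9 118.6] turn [-0.   -0.   -0.02]
```

```bash
python3 -m crank '[[[6.7,-15.9,0],[0,0,0],85],[[0,0,30],[0,0,0],85],[[0,0,30],[0,0,0],85],[[0,0,20],[0,0,0],85],[[0,0,0],[0,0,0],85]]'
python3 -c "
from h import *
cv2.imwrite('pics/c.png',cv2.resize(r.capture('side')[120:240,220:340,::-1],None,fx=4.5,fy=4.5,interpolation=2))
togo([487.2,129.6,72],31)"
```

```text
t: 8.43
tcp_pos: [485.7, 130.6, 109.7]
eef_rot: [0.492, 0.87, -0.001, -0.001]
contact_force: [0.5, 0.3, 0.6]
finger_gap: 0.998
grip_force: 0.0
t 8.475 tcp [486.5 130.6 110.8] az 31.0 F [ 0.3 -0.6  1. ] q6 -0.43 gap 85.16443826476683 grip 0.0
shift tool [-1.2  0.1 38.8] turn [-0. -0. -0.]
```

View pics/c.png

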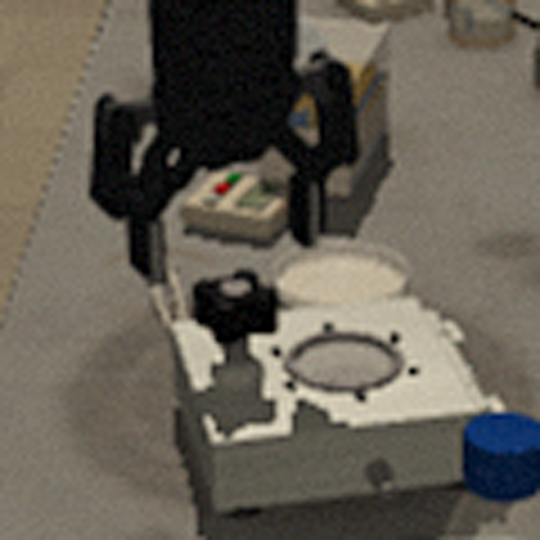

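Fingers straddle the knob (finger tips at about (150,270) and (310,235), knob (235,305)). Descend and close.

```bash
python3 -m crank '[[[-1,0,20],[0,0,0],85],[[0,0,18.8],[0,0,0],85],[[0,0,0],[0,0,0],55],[[0,0,0],[0,0,0],45],[[0,0,0],[0,0,0],43],[[0,0,0],[0,0,0],41],[[0,0,0],[0,0,0],39],[[0,0,0],[0,0,0],39]]'
python3 -m crank '[[[0,0,0],[0,0,0],36],[[0,0,0],[0,0,0],36],[[0,0,0],[0,0,0],36]]'
python3 -c "
from h import *
togo([487.2,129.6,72],31);print(r.sense()['wrist_torque'])"
```

```text
t: 9.48
tcp_pos: [488.1, 129.3, 72.1]
eef_rot: [0.493, 0.87, 0.0, 0.0]
contact_force: [2.2, 2.1, 1.0]
finger_gap: 0.453
grip_force: 1.4
t: 9.85
tcp_pos: [488.6, 129.7, 72.3]
eef_rot: [0.493, 0.87, 0.001, 0.001]
contact_force: [7.1, 4.4, 2.6]
finger_gap: 0.425
grip_force: 32.5
t 9.85 tcp [488.6 129.7  72.3] az 30.96 F [7.1 4.4 2.6] q6 -0.43 gap 36.31140763924041 grip 32.49228347092867
shift tool [ 0.7 -1.3  0.3] turn [ 0.02  0.   -0.01]
[ 0.72175505 -0.89807271 -0.03209048]
```

```bash
python3 -m crank '[[[0,1.2,0],[0,0,0],40],[[0,0,0],[0,0,0],40],[[0,0,0],[0,0,0],40]]'
python3 -c "
from h import *
s=r.capture('side');cv2.imwrite('pics/s2.png',s[:,:,::-1]);togo([487.2,129.6,72],31)"
python3 -m crank '[[[0,0,0],[0,0,-0.8],40],[[0,0,0],[0,0,-0.8],40],[[0,0,0],[0,0,-0.8],40],[[0,0,0],[0,0,-0.8],40],[[0,0,0],[0,0,-0.8],40],[[0,0,0],[0,0,-0.8],40],[[0,0,0],[0,0,-0.8],40],[[0,0,0],[0,0,-0.4],40],[[0,0,0],[0,0,0],40]]'
python3 -c "
from h import *
s2=cv2.imread('pics/s2.png');s=r.capture('side')[:,:,::-1];cv2.imwrite('pics/s3.png',s)
cv2.imwrite('pics/d.png',cv2.resize(np.hstack([i[150:220,240:310] for i in(s2,s)]),None,fx=5.5,fy=5.5,interpolation=2))
togo([487.2,129.6,72],31);print(r.sense()['wrist_torque'])"
```

```text
t: 10.22
tcp_pos: [488.6, 129.8, 71.6]
eef_rot: [0.493, 0.87, -0.0, -0.0]
contact_force: [-0.3, -0.4, -0.1]
finger_gap: 0.466
grip_force: 0.0
t 10.275 tcp [488.7 129.8  71.7] az 30.96 F [ 0.3 -0.7 -0.9] q6 -0.43 gap 40.365745698564304 grip 0.0
shift tool [ 0.6 -1.4 -0.3] turn [-0.   -0.   -0.01]
t: 11.4
tcp_pos: [488.9, 130.0, 71.9]
eef_rot: [0.096, 0.995, 0.0, 0.0]
contact_force: [-0.4, 2.3, 2.2]
finger_gap: 0.472
grip_force: 1.2
t 11.45 tcp [488.8 130.   71.8] az 78.88 F [-0.4  3.   1.6] q6 -1.27 gap 40.09866152673579 grip 1.3189806416630745
shift tool [ 1.5 -0.7 -0.2] turn [ 0.   -0.    5.99]
[ 0.46430363 -0.03404155 -0.02874291]
```

View pics/d.png

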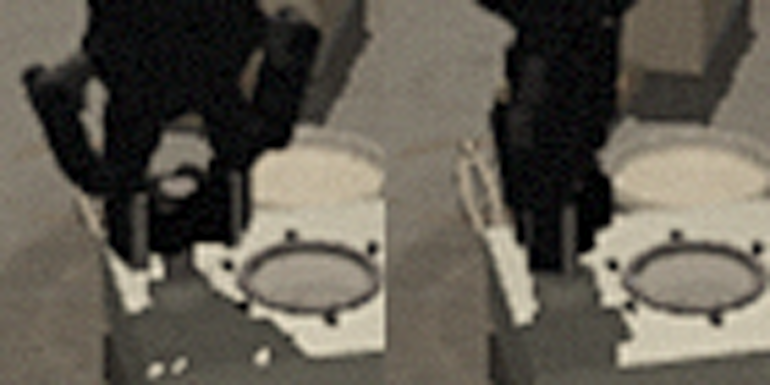

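The view along the fingers hides the knob's top; at azimuth ≈30 it shows (disc at (180,185) in the left half). I'll open in place, turn back 90° and continue there, so that the drop can be seen.

```bash
python3 -m crank '[[[0,0,0],[0,0,0],70],[[0,0,0],[0,0,0],85],[[0,0,0],[0,0,0],85],[[0,0,0],[0,0,0],85],[[0,0,0],[0,0,0],85]]'
python3 -m crank '[[[0,0,0],[0,0,0.95],85],[[0,0,0],[0,0,0.95],85],[[0,0,0],[0,0,0.95],85],[[0,0,0],[0,0,0.95],85],[[0,0,0],[0,0,0.95],85],[[0,0,0],[0,0,0.95],85],[[0,0,0],[0,0,0.95],85],[[0,0,0],[0,0,0.95],85],[[0,0,0],[0,0,0.95],85],[[0,0,0],[0,0,0.95],85],[[0,0,0],[0,0,0.95],85],[[0,0,0],[0,0,0.8],85]]'
python3 -c "
from h import *
s=r.capture('side')[:,:,::-1];t=r.capture('top')[:,:,::-1]
cv2.imwrite('pics/s4.png',s)
cv2.imwrite('pics/e.png',cv2.resize(np.hstack([i[150:250,a:a+100] for i,a in((s,230),(t,205))]),None,fx=4,fy=4,interpolation=2))
togo([488,130,72],-11)"
```

```text
t: 12.08
tcp_pos: [488.8, 129.9, 71.8]
eef_rot: [0.096, 0.995, -0.0, -0.0]
contact_force: [0.8, 0.4, -0.3]
finger_gap: 0.997
grip_force: 0.0
t: 13.58
tcp_pos: [488.9, 129.9, 71.8]
eef_rot: [0.773, 0.634, -0.0, 0.0]
contact_force: [-0.1, -0.0, -0.7]
finger_gap: 0.995
grip_force: 0.0
t 13.675 tcp [488.8 129.9  71.8] az -11.14 F [-0.1  0.2 -0.1] q6 0.3 gap 85.23387883279206 grip 0.0
shift tool [-0.  -0.8 -0.2] turn [-0.    0.   -0.02]
```

View pics/e.png

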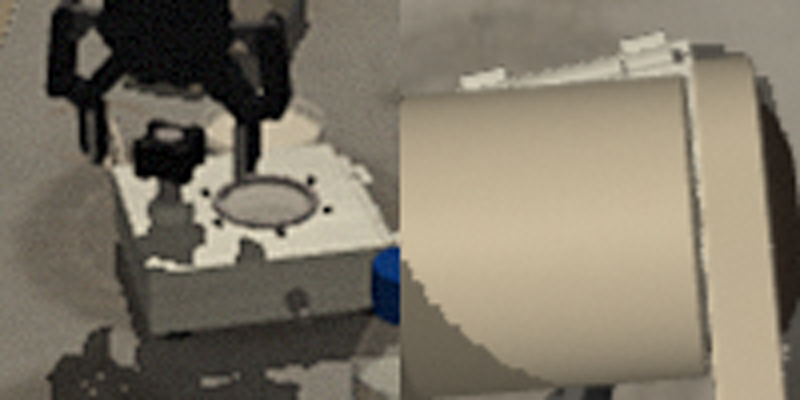

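Side view: fingers clear of the knob, disc at full-picture (273,182). Regrip loosely and step backward, watching the disc row.

```bash
cat >> h.py <<'E'
def disc(name=None):
    s=r.capture('side'); 
    if name: cv2.imwrite(f"pics/{name}.png",s[:,:,::-1])
    g=cv2.resize(s[172:198,262:284].max(2),None,fx=4,fy=4,interpolation=2)
    b=(g>60).astype(np.uint8); n,l,st,ce=cv2.connectedComponentsWithStats(b)
    for i in range(1,n):
        x,y,w,h,a=st[i]
        if x>0 and y>0 and x+w<88 and y+h<104 and a>30: print("disc",(262+ce[i][0]/4).round(2),(172+ce[i][1]/4).round(2),"w",w/4,"h",h/4)
    k=r.sense(); print("t",k["t"],"q6",k["joint_pos"][5].round(3),"tz",k["wrist_torque"][2].round(3),"F",k["contact_force"].round(1),"tcp",k["tcp_pos"].round(1),"grip",k["grip_force"])
E
python3 -c "
from h import *
disc()"
python3 -m crank '[[[0,-0.5,0],[0,0,0],55],[[0,0,0],[0,0,0],45],[[0,0,0],[0,0,0],40],[[0,0,0],[0,0,0],37],[[0,0,0],[0,0,0],37],[[0,0,0],[0,0,0],37]]'
python3 -c "
from h import *
disc();togo([488,130,72],28)"
python3 -m crank '[[[0,0,0],[0,0,0],40],[[0,0,0],[0,0,-0.6],40],[[0,0,0],[0,0,-0.6],40],[[0,0,0],[0,0,-0.6],40],[[0,0,0],[0,0,-0.6],40],[[0,0,0],[0,0,-0.6],40],[[0,0,0],[0,0,0],40]]'
python3 -c "
from h import *
disc()"
```

```text
t 13.725 q6 0.298 tz -0.03 F [-0.2 -0.  -0.3] tcp [488.8 129.9  71.8] grip 0.0
t: 14.48
tcp_pos: [488.2, 130.0, 71.8]
eef_rot: [0.772, 0.636, -0.0, -0.0]
contact_force: [-4.4, -0.5, 3.3]
finger_gap: 0.436
grip_force: 13.2
disc 271.44 178.68 w 14.0 h 13.25
t 14.525 q6 0.3 tz -0.003 F [-4.  -1.4  2.9] tcp [488.3 130.   71.8] grip 13.14025092869997
t 14.525 tcp [488.3 130.   71.8] az -11.04 F [-4.  -1.4  2.9] q6 0.3 gap 37.15878904880757 grip 13.14025092869997
shift tool [-0.  -0.3 -0.2] turn [-0.    0.   -4.88]
t: 15.4
tcp_pos: [488.5, 130.0, 71.8]
eef_rot: [0.623, 0.782, 0.0, 0.0]
contact_force: [-0.4, 0.9, -0.6]
finger_gap: 0.471
grip_force: 0.0
disc 272.23 178.5 w 16.25 h 12.5
t 15.45 q6 -0.117 tz 0.05 F [0.3 0.8 0.4] tcp [488.5 130.   71.8] grip 0.0
```

```bash
cat >> h.py <<'E'
def prof():
    s=np.mean([r.capture('side').max(2).astype(float) for _ in range(2)],0); k=r.sense(); m=R.from_quat(k["eef_rot"]).as_matrix()
    print("rows172+",s[172:200,270:275].mean(1).round().astype(int).tolist(),"az",np.degrees(np.arctan2(m[1,1],m[0,1])).round(1),"F",k["contact_force"].round(1),"tz",k["wrist_torque"][2].round(3),"t",k["t"])
E
python3 -c "
from h import *
s=cv2.imread('pics/s4.png').max(2)[172:200,270:275].mean(1); print(s.round().astype(int).tolist())
prof()"
python3 -m crank '[[[0,0,0],[0,0,-0.5],40],[[0,0,0],[0,0,0],40]]' | grep orce
python3 -c "
from h import *
prof()"
python3 -m crank '[[[0,0,0],[0,0,-0.5],40],[[0,0,0],[0,0,0],40]]' | grep orce
python3 -c "
from h import *
prof()"
```

```text
[55, 52, 104, 139, 133, 129, 131, 127, 95, 51, 104, 147, 118, 54, 22, 15, 10, 4, 10, 10, 9, 7, 13, 33, 53, 58, 57, 55]
rows172+ [65, 52, 102, 139, 133, 130, 132, 135, 108, 64, 111, 146, 111, 38, 17, 9, 8, 8, 10, 13, 6, 5, 22, 52, 58, 57, 55, 55] az 12.9 F [-0.3 -0.   0. ] tz -0.008 t 15.55
contact_force: [0.4, -1.0, 0.1]
grip_force: 0.0
rows172+ [66, 51, 104, 138, 132, 130, 132, 134, 101, 62, 110, 147, 111, 38, 17, 6, 12, 10, 10, 6, 7, 6, 21, 49, 61, 56, 55, 53] az 16.8 F [-0.5 -0.5  1.2] tz 0.022 t 15.9
contact_force: [0.4, -0.5, 0.5]
grip_force: 0.0
rows172+ [62, 53, 104, 137, 132, 130, 132, 127, 90, 59, 114, 148, 109, 41, 19, 8, 10, 6, 8, 10, 10, 8, 18, 47, 58, 56, 57, 57] az 20.8 F [0.5 0.1 0. ] tz 0.008 t 16.25
```

```bash
python3 -m crank '[[[0,0,0],[0,0,-0.4],40],[[0,0,0],[0,0,0],40]]' | grep orce
python3 -c "
from h import *
prof()"
python3 -m crank '[[[0,0,0],[0,0,-0.4],40],[[0,0,0],[0,0,0],40]]' | grep orce
python3 -c "
from h import *
prof()"
python3 -m crank '[[[0,0,0],[0,0,-0.4],40],[[0,0,0],[0,0,0],40]]' | grep orce
python3 -c "
from h import *
prof()"
```

```text
contact_force: [0.8, 0.8, -0.0]
grip_force: 0.0
rows172+ [62, 52, 104, 139, 132, 130, 132, 127, 91, 52, 103, 147, 117, 52, 17, 11, 9, 8, 7, 9, 9, 7, 14, 37, 55, 57, 56, 56] az 24.0 F [-0.7  0.2  0.2] tz 0.01 t 16.6
contact_force: [1.1, -0.5, -0.0]
grip_force: 0.0
rows172+ [63, 53, 104, 140, 132, 130, 130, 130, 133, 118, 77, 56, 108, 148, 114, 50, 20, 12, 11, 11, 10, 7, 11, 4, 15, 37, 55, 59] az 27.2 F [-0.6 -0.3 -0.4] tz -0.018 t 16.95
contact_force: [-0.1, 0.7, 0.1]
grip_force: 0.2
rows172+ [61, 52, 106, 143, 131, 131, 130, 130, 133, 117, 70, 50, 110, 148, 114, 46, 20, 16, 10, 6, 9, 7, 10, 6, 12, 31, 55, 61] az 30.4 F [ 1.4 -0.1  0. ] tz -0.011 t 17.3
```

The knob dropped between tool azimuth 24 and 27 (disc row 183 → 185). Now regrip 90° anticlockwise (room for the last joint) at about azimuth 24+90 and lower 6 mm.

```bash
python3 -m crank '[[[0,0,0],[0,0,0],70],[[0,0,0],[0,0,0],85],[[0,0,0],[0,0,0],85],[[0,0,3],[0,0,0],85],[[0,0,3],[0,0,0],85]]' | tail -3
python3 -m crank '[[[0,0,0],[0,0,-0.95],85],[[0,0,0],[0,0,-0.95],85],[[0,0,0],[0,0,-0.95],85],[[0,0,0],[0,0,-0.95],85],[[0,0,0],[0,0,-0.95],85],[[0,0,0],[0,0,-0.95],85],[[0,0,0],[0,0,-0.95],85],[[0,0,0],[0,0,-0.95],85],[[0,0,0],[0,0,-0.95],85],[[0,0,0],[0,0,-0.95],85],[[0,0,0],[0,0,-0.95],85],[[0,0,0],[0,0,0],85]]'
python3 -c "
from h import *
prof();togo([488.3,130,66],24+90)"
```

```text
contact_force: [-0.6, -0.5, 1.0]
finger_gap: 0.996
grip_force: 0.0
t: 19.42
tcp_pos: [488.3, 130.0, 65.6]
eef_rot: [-0.209, 0.978, -0.0, -0.0]
contact_force: [-0.7, -0.8, 0.1]
finger_gap: 1.0
grip_force: 0.0
rows172+ [11, 13, 26, 44, 36, 13, 13, 14, 19, 49, 52, 28, 30, 63, 70, 37, 5, 12, 18, 17, 16, 15, 16, 14, 19, 38, 56, 59] az 114.0 F [-0.3  0.4 -0.5] tz -0.015 t 19.525
t 19.525 tcp [488.3 130.   65.6] az 113.97 F [-0.3  0.4 -0.5] q6 -1.88 gap 84.84156997217057 grip 0.0
shift tool [-0.   0.  -0.4] turn [ 0. -0. -0.]
```

```bash
python3 -m crank '[[[0,0,0],[0,0,0],55],[[0,0,0],[0,0,0],45],[[0,0,0],[0,0,0],40],[[0,0,0],[0,0,0],36],[[0,0,0],[0,0,0],36],[[0,0,0],[0,0,0],36]]'
python3 -m crank '[[[0,0,0.13],[0,0,1],36],[[0,0,0.13],[0,0,1],36],[[0,0,0.13],[0,0,1],36],[[0,0,0.14],[0,0,1],36],[[0,0,0],[0,0,0],36]]'
python3 -c "
from h import *
togo([488.3,130,63],114);print(r.sense()['wrist_torque'])"
```

```text
t: 20.27
tcp_pos: [488.4, 130.3, 65.9]
eef_rot: [-0.209, 0.978, 0.0, 0.0]
contact_force: [-1.0, 4.8, 2.5]
finger_gap: 0.431
grip_force: 31.6
t: 20.9
tcp_pos: [488.3, 130.3, 65.4]
eef_rot: [0.07, 0.998, 0.0, 0.0]
contact_force: [-0.5, 5.6, 2.1]
finger_gap: 0.431
grip_force: 31.6
t 20.9 tcp [488.3 130.3  65.4] az 82.02 F [-0.5  5.6  2.1] q6 -1.32 gap 36.786451380708186 grip 31.583168506622314
shift tool [-0.  -0.3  2.4] turn [ 0.  0. -4.]
[0.70591425 0.12693097 0.01970427]
```

Turning cleanly (low torque). Continue: 18.5 more units to complete 180°.

```bash
python3 -m crank '[[[0,0,0.13],[0,0,1],36],[[0,0,0.13],[0,0,1],36],[[0,0,0.13],[0,0,1],36],[[0,0,0.14],[0,0,1],36],[[0,0,0.13],[0,0,1],36],[[0,0,0.13],[0,0,1],36],[[0,0,0.13],[0,0,1],36],[[0,0,0.14],[0,0,1],36],[[0,0,0.13],[0,0,1],36],[[0,0,0.13],[0,0,1],36]]'
python3 -m crank '[[[0,0,0.13],[0,0,1],36],[[0,0,0.13],[0,0,1],36],[[0,0,0.13],[0,0,1],36],[[0,0,0.14],[0,0,1],36],[[0,0,0.13],[0,0,1],36],[[0,0,0.13],[0,0,1],36],[[0,0,0.13],[0,0,1],36],[[0,0,0.14],[0,0,1],36],[[0,0,0.07],[0,0,0.5],36],[[0,0,0],[0,0,0],36]]'
python3 -c "
from h import *
togo([488.3,130,63],114);print(r.sense()['wrist_torque'])"
```

```text
t: 22.15
tcp_pos: [488.3, 130.3, 64.1]
eef_rot: [0.695, 0.719, 0.0, -0.0]
contact_force: [-0.2, 6.1, 2.0]
finger_gap: 0.431
grip_force: 31.8
t: 23.4
tcp_pos: [488.3, 130.4, 62.9]
eef_rot: [0.978, 0.209, 0.0, -0.0]
contact_force: [-0.8, 5.4, 1.1]
finger_gap: 0.428
grip_force: 31.7
t 23.4 tcp [488.3 130.4  62.9] az -65.92 F [-0.8  5.4  1.1] q6 1.26 gap 36.58711592517598 grip 31.702929139137268
shift tool [-0.2  0.3 -0.1] turn [-0.   -0.    0.01]
[0.94512802 0.20298291 0.00530718]
```

```bash
python3 -m crank '[[[0,0,0],[0,0,0],70],[[0,0,0],[0,0,0],85],[[0,0,0],[0,0,0],85],[[0,0,0],[0,0,0],85],[[0,0,0],[0,0,-1.1],85],[[0,0,0],[0,0,-1.1],85],[[0,0,0],[0,0,-1.1],85],[[0,0,0],[0,0,-1.1],85],[[0,0,0],[0,0,-1.1],85],[[0,0,0],[0,0,-1.1],85],[[0,0,0],[0,0,-1.1],85]]' | tail -3
python3 -m crank '[[[0,0,0],[0,0,-1.1],85],[[0,0,0],[0,0,-1.1],85],[[0,0,0],[0,0,-1.1],85],[[0,0,0],[0,0,0],85]]'
python3 -c "
from h import *
disc('s5');prof();togo([488.3,130,63],114)"
python3 -m crank '[[[0,0,0],[0,0,-1.1],85],[[0,0,0],[0,0,-1.1],85],[[0,0,0],[0,0,-1.1],85],[[0,0,0],[0,0,-1.1],85],[[0,0,0],[0,0,-1.1],85],[[0,0,0],[0,0,-1.1],85],[[0,0,0],[0,0,-1.1],85],[[0,0,0],[0,0,-1.1],85],[[0,0,0],[0,0,-1.1],85],[[0,0,0],[0,0,-1.1],85],[[0,0,0],[0,0,-0.5],85],[[0,0,0],[0,0,0],85]]' | tail -3
python3 -c "
from h import *
togo([488.3,130,63],114)"
```

```text
contact_force: [0.4, -0.2, -0.2]
finger_gap: 0.996
grip_force: 0.0
t: 25.28
tcp_pos: [488.3, 129.9, 62.8]
eef_rot: [0.558, 0.83, -0.0, 0.0]
contact_force: [0.4, -0.1, 1.0]
finger_gap: 0.999
grip_force: 0.0
t 25.325 q6 -0.276 tz 0.017 F [ 0.3  0.3 -0.7] tcp [488.3 130.   62.8] grip 0.0
rows172+ [14, 7, 66, 126, 136, 131, 131, 130, 130, 131, 125, 86, 46, 102, 149, 120, 54, 23, 12, 7, 9, 9, 11, 8, 7, 14, 38, 59] az 22.0 F [ 0.5 -0.6  0. ] tz 0.063 t 25.425
t 25.425 tcp [488.3 130.   62.8] az 21.97 F [ 0.5 -0.6  0. ] q6 -0.28 gap 84.81938442972627 grip 0.0
shift tool [ 0.  -0.  -0.2] turn [-0.  0. 11.]
contact_force: [-0.7, -0.1, 0.8]
finger_gap: 0.993
grip_force: 0.0
t 26.925 tcp [488.4 130.   62.8] az 114.03 F [-0.7 -0.1  0.8] q6 -1.88 gap 84.82831005948583 grip 0.0
shift tool [ 0.1  0.  -0.2] turn [-0. -0.  0.]
```

Disc row went 185 → 186, matching a 3 mm sink: the thread is engaged. Second half turn.

```bash
python3 -m crank '[[[0,0,0],[0,0,0],55],[[0,0,0],[0,0,0],45],[[0,0,0],[0,0,0],40],[[0,0,0],[0,0,0],36],[[0,0,0],[0,0,0],36],[[0,0,0],[0,0,0],36]]' | tail -3
python3 -m crank '[[[0,0,0.13],[0,0,1],36],[[0,0,0.13],[0,0,1],36],[[0,0,0.13],[0,0,1],36],[[0,0,0.14],[0,0,1],36],[[0,0,0.13],[0,0,1],36],[[0,0,0.13],[0,0,1],36],[[0,0,0.13],[0,0,1],36],[[0,0,0.14],[0,0,1],36],[[0,0,0.13],[0,0,1],36],[[0,0,0.13],[0,0,1],36],[[0,0,0.13],[0,0,1],36],[[0,0,0.13],[0,0,1],36]]'
python3 -m crank '[[[0,0,0.13],[0,0,1],36],[[0,0,0.14],[0,0,1],36],[[0,0,0.13],[0,0,1],36],[[0,0,0.13],[0,0,1],36],[[0,0,0.13],[0,0,1],36],[[0,0,0.14],[0,0,1],36],[[0,0,0.13],[0,0,1],36],[[0,0,0.13],[0,0,1],36],[[0,0,0.13],[0,0,1],36],[[0,0,0.13],[0,0,1],36],[[0,0,0.07],[0,0,0.5],36],[[0,0,0],[0,0,0],36]]'
python3 -c "
from h import *
s=r.capture('side')[:,:,::-1]
cv2.imwrite('pics/f.png',cv2.resize(s[140:240,230:350],None,fx=5,fy=5,interpolation=2))
togo([488.3,130,60],114);print(r.sense()['wrist_torque'])"
```

```text
contact_force: [-4.8, 3.4, 3.4]
finger_gap: 0.432
grip_force: 32.5
t: 29.18
tcp_pos: [488.3, 130.7, 61.4]
eef_rot: [0.589, 0.808, 0.0, -0.0]
contact_force: [-2.2, 8.7, 3.9]
finger_gap: 0.43
grip_force: 32.4
t: 30.68
tcp_pos: [488.7, 130.5, 60.1]
eef_rot: [0.978, 0.209, 0.001, -0.0]
contact_force: [1.5, 6.2, 1.4]
finger_gap: 0.43
grip_force: 32.7
t 30.725 tcp [488.7 130.5  60.1] az -65.88 F [1.1 6.  1.2] q6 1.26 gap 36.80714976091002 grip 32.73233134299517
shift tool [-0.6  0.3  0.1] turn [-0.   -0.01  0.02]
[ 0.87908521 -0.16294937 -0.0604373 ]
```

View pics/f.png

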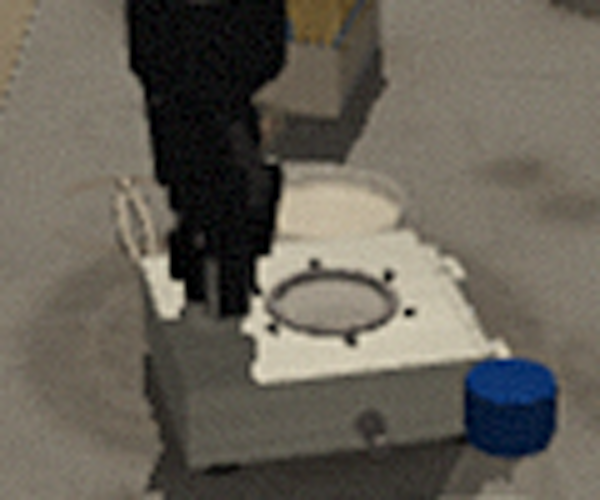

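The lid is flat, the gripper holds the knob (about (215,290)), and the dish, forceps and bottle are undisturbed. Handing in.

```bash
python3 -c "
from plant import r
print(r.finish_job())"
```

```text
the job is handed in; nothing more can be done
None
```

The job is handed in: the lid is folded flat, the knob was turned backward until the side camera showed it drop, then forward one full turn to within a few degrees, and the gripper still holds it; the dish, forceps and bottle look unmoved. No verdict came back.

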